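Stand the telescopic pole up and hold it drawn out

ROBOT

A 6-joint arm with a two-finger parallel gripper is mounted at the origin on the work surface. World frame = base frame: x ahead of the robot, y to its left, z up, the work surface at z = 0. Lengths are in m, angles in rad, forces in N, time in s.
With the tool pointing down it reaches from about 0.25 to 0.725 m from the base axis. Payload 4 kg.
Tool frame: the origin (TCP) lies between the finger pads, 19 mm behind the fingertips; this is the grasp point; z points along the fingers, y is the line along which they close (so a half turn about z gives the same grasp; the last joint's range is limited). The gripper opens to 85 mm and grips with 20 to 120 N. Pads are 22 mm wide; open, the fingers measure 114 mm over their backs; the gripper's body (76 mm by 85 mm) begins 54 mm behind the grasp point. The pads swing forward as they close: fully open they stand 13 mm farther back than shut.
Start: joints at [1.315, 0.241, 0.005, 1.335, 0, 1.571], TCP at [0.127, 0.484, 0.25] pointing down, gripper open.
Joint ranges: [-2.72, 2.72], [-1.05, 1.87], [-1.09, 1.28], [-1.99, 2.15], [-1.42, 1.44], [-3.14, 3.14]. Speed limits (rad/s): [2.79, 2.79, 3.14, 3.14, 3.14, 3.14].

INTERFACE

Orientations are given as a unit quaternion [w, x, y, z].
In Python, from rig import env gives the robot as it stands.
- The arm moves only by the tool step_arm, never from a script. Its arguments are lists of equal length, an entry for each row: "angular": the turn, a rotation vector about the tool's x, y, z scaled (see below), a list of three; "travel": the shift along the tool's x, y, z scaled (see below), a list of three; "grip": the closure, from -1 (fully open) to 1 (shut). A call has 1 to 12 rows; each row shifts and turns the commanded pose from where the row before left it, along the tool's axes as they then stand; what a row does not reach is not made up. The controller multiplies each number of a shift by 25 mm and each number of a turn by 6 degrees. A row lasts 1/12 s, in which the tool goes at most 41.7 mm and 7.16 degrees, less where a joint would pass 70% of its speed; a pose out of reach is approached as far as the arm can. A call with a number of a shift or a turn outside -1 to 1 is refused whole. A call with a gripper value outside its range is refused whole. The fingers move at their own pace and stop on an object; "newtons" is the grip in N (left out, the last holds). Time passes only in rows, so rows that do not move let the fingers close. It gives the time, the measured TCP pose, the force, the opening and the grip force at its end, in the units of the state.
- env.sense(): the state, without advancing time (a new reading comes with each control period).
- env.get_image(name): name is "scene" or "top"; returns a dict with "frame" (384x512x3 uint8, red, green, blue), "K" (3x3 intrinsics, pixels), "cam_to_world" (4x4, takes a point from camera to world coordinates). Camera axes: x right, y down, z forward; pixel columns grow to the right and rows downward; lengths in m; the calibration is good to about 2 mm. A picture is of the moment at which its call begins. There is no depth.
- env.close_job(): hands the job in; it is judged then, once.
The state is a dict: "t": time; "qpos": joint angles; "qd": joint speeds; "tau": joint torques, N m; "tcp_pos": TCP position; "eef_rot": TCP orientation; "contact_force": force on the tool from outside, world axes, zero at the start; "wrist_torque": the same for the moment, N m; "width": finger opening in m; "finger_force": force on a finger pad.
Only numpy, scipy, OpenCV 4.12 (cv2) and the standard library are available. Lean on these libraries where they do the work, as an engineer would, in place of code of your own. Each camera call takes 0.05 s, during which the arm holds its last target. There are 200 camera calls.

TASK

Lift the short telescopic pole out of the draining tray's cutlery cup and stand it, still closed, in the round weighted stand. Then squeeze the button on the side of its grip and pull the grip straight up, past the first stop to the second (fully drawn out), with the pole's foot staying down in the stand. Finish still gripping it there, fully extended, so that someone can tighten the collar; leave the mug, the bottle and the canister alone.

Things in the scene. Friction and masses are not known exactly. Their poses are not given: they have to be found in the camera images.
- pole: Telescopic pole, 192 mm tall closed, 0.6 kg: steel tube 33 mm wide on a flat black rubber foot 34 mm wide; black collar 40 mm wide at 106 to 130 mm height; above it the sliding grip on a 20 mm rod. Origin: centre of the foot's underside; z runs up the pole, x points to the side with the button. Starts closed, upright in the cutlery cup, foot on the cup's floor (6 mm above the worktop), any yaw.
- grip_mid (a point): Middle of the grip, a white block 26 mm (x) by 24 mm (y), 60 mm tall, this point halfway up; axes as the pole's. With the pole closed, 162 mm above the pole's origin; the block begins 2 mm above the collar. Gripped across its plain y faces the button stays out, the telescope stays locked and the whole pole can be carried; gripped across x, one pad squeezes the button in.
- button_face (a point): Centre of the outer face of the black push button on the grip's +x side, level with grip_mid, 18.5 mm from the pole's axis when out. The button is 16 mm wide (y), 26 mm tall and stands 5.5 mm proud; 1.5 mm proud when fully in.
- pole_button (a joint): How far the button is pressed in: 0 out, 0.004 m fully in (2 N to start, 6 N fully in; springs back). More than 3 mm frees the telescope; let out, a pin locks it at 0, at the first stop or at the second. While the button is held in, the grip slides freely past the first stop.
- pole_grip (a joint): How far the grip is drawn out of the tube: 0 closed, 0.050 m first stop, 0.100 m second stop, the hard end of travel. Sliding takes about 1.2 N of friction plus the grip's weight of 1 N; pulling harder than about 5 N at the end, or with the button out, lifts the whole pole.
- stand: Weighted metal stand, fixed: dark disc foot 104 mm wide, 8 mm thick, with an upright aluminium socket tube 47 mm in outer diameter, its mouth flaring to 58 mm. Origin: centre of its underside. The socket's inner diameter is 39 mm, flaring over the top 12 mm to 50 mm; mouth at 58 mm height, inner floor at 8 mm.
- stand_floor (a point): Centre of the socket's inner floor, 8 mm above the worktop, z up.
- drainer: Grey draining tray, fixed, 120 mm (x) by 185 mm (y), rim 16 mm high. Origin: at worktop level under the centre of the square cutlery cup that holds the pole; cup 56 mm outside, 48 mm inside, rim at 52 mm height. Towards +y, centred 91 mm from the cup, lies an upturned steel loaf tin, 105 by 85 mm, top at 52 mm height.
- mug: White mug, 80 mm wide, 85 mm tall, loose; origin under its centre. Leave alone.
- soap: Clear washing-up bottle with white cap, 60 mm wide, 185 mm tall, loose; origin under its centre. Leave alone.
- canister: White canister with wooden lid, 90 mm wide, 120 mm tall, loose; origin under its centre. Leave alone.
Things that resemble listed ones, but are neither listed nor needed, are in the scene too. What is shaped like the stand but turquoise is not meant.

How it is judged:
On the way, in this order (a step that is already met when the one before it is completed fails the run):
1. the pole stands closed and upright in the stand, foot on the socket's floor (horizontal distance between pole and stand_floor below 0.007 m and angle between pole's own z axis and vertical below 0.09 rad and z of pole in the frame of stand_floor below 0.005 m and value of joint pole_grip below 0.012 m), for 0.2 s.
2. the grip is drawn out past the first stop with the pole standing in the stand (horizontal distance between pole and stand_floor below 0.007 m and angle between pole's own z axis and vertical below 0.09 rad and z of pole in the frame of stand_floor below 0.015 m and value of joint pole_grip above 0.06 m).
At the end, for the whole second after the job is handed in: Still gripping the grip (over 5 N, TCP within 35 mm of grip_mid), drawn out over 94 of its 100 mm; pole at rest in the stand: within 7 mm of the socket axis, foot under 10 mm above its floor, tilt under 0.09 rad (horizontal distance between pole and stand_floor below 0.007 m and angle between pole's own z axis and vertical below 0.09 rad and z of pole in the frame of stand_floor below 0.01 m and value of joint pole_grip above 0.094 m and contact force between the fingers and pole above 5 N and distance between the grasp point and grip_mid below 0.035 m and linear speed of pole below 0.03 m/s); the arm keeps its last pose, push and grip.
It fails at once if the mug is shifted by more than 20 mm or tipped (distance of mug from where it was at the start of the episode above 0.02 m or angle between mug's own z axis and vertical above 0.3 rad).
It fails at once if the soap is shifted by more than 20 mm or tipped (distance of soap from where it was at the start of the episode above 0.02 m or angle between soap's own z axis and vertical above 0.3 rad).
It fails at once if the canister is shifted by more than 20 mm or tipped (distance of canister from where it was at the start of the episode above 0.02 m or angle between canister's own z axis and vertical above 0.3 rad).
It also fails if it takes over 51 s, if anything falls off the work surface, if the arm or the gripper's body presses on something with over 40 N, if the wrist force passes 120 N, or if a joint passes its speed limit or range.

## Working session

There is one attempt and no reset: what is moved stays moved. The work goes in short steps, Python scripts to look and compute and a tool call to move; the robot and the scene stay as the last step left them, time stands still between calls to the robot, and variables do not carry over. Pictures are saved under pics/ and viewed, at most 10 in all, crops included, and the job is handed in when it is done.

Besides the shell and the picture viewer there is one more tool, called after ">>>" in YAML: its name, and indented under it one key for each argument. step_arm: Moves the arm, as the interface text tells. Its arguments: {"type":"object","properties":{"angular":{"type":"array"},"travel":{"type":"array"},"grip":{"type":"array"},"newtons":{"type":"number"}},"required":["angular","travel","grip"]}

```bash
mkdir -p pics; ls
cat > h.py <<'E'
import numpy as np, cv2
from rig import env
def grab(n,save=None):
    d=env.get_image(n)
    if save: cv2.imwrite('pics/'+save,cv2.cvtColor(d['frame'],cv2.COLOR_RGB2BGR))
    return d
def ray(d,u,v):
    T=np.array(d['cam_to_world']);r=T[:3,:3]@np.linalg.inv(d['K'])@[u,v,1.]
    return T[:3,3],r/np.linalg.norm(r)
def onz(d,u,v,z):
    o,r=ray(d,u,v);return o+r*(z-o[2])/r[2]
def proj(d,p):
    T=np.linalg.inv(d['cam_to_world']);c=np.array(d['K'])@(T[:3,:3]@p+T[:3,3]);return c[:2]/c[2]
def tri(a,b):
    # closest point of rays
    (o1,r1),(o2,r2)=a,b
    A=np.stack([r1,-r2],1);s=np.linalg.lstsq(A,o2-o1,rcond=None)[0]
    p,q=o1+r1*s[0],o2+r2*s[1];return (p+q)/2,np.linalg.norm(p-q)
E
python3 - <<'E'
from h import *
a=grab('scene','s0.png');b=grab('top','t0.png')
np.set_printoptions(precision=3,suppress=True)
for d in(a,b):print(np.array(d['cam_to_world']),d['K'][0])
print(env.sense())
E
```

```text
pics
[[ 0.523  0.648 -0.553  1.399]
 [ 0.852 -0.383  0.356 -0.447]
 [ 0.019 -0.658 -0.753  1.157]
 [ 0.     0.     0.     1.   ]] [492.58    0.    252.892]
[[ 0.02  -0.991  0.134  0.45 ]
 [-1.    -0.022 -0.012  0.051]
 [ 0.015 -0.134 -0.991  1.535]
 [ 0.     0.     0.     1.   ]] [384.85    0.    248.105]
{'t': 0.1, 'qpos': array([1.315, 0.241, 0.004, 1.335, 0.   , 1.571]), 'qd': array([-0.001, -0.001,  0.002,  0.   , -0.001, -0.001]), 'tau': array([  0.   , -37.314,  25.301,   0.011,   0.   ,   0.   ]), 'tcp_pos': array([0.126, 0.483, 0.249]), 'eef_rot': array([-0.   ,  0.128,  0.992, -0.001]), 'contact_force': array([-0.368,  0.447, -0.169]), 'wrist_torque': array([-0.017, -0.002,  0.008]), 'finger_force': 0.0, 'width': 0.08545274629732297}
```

View pics/s0.png

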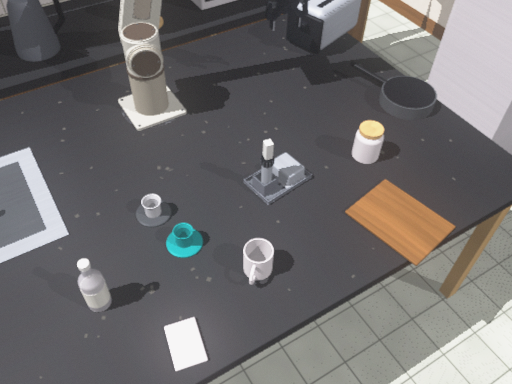

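View pics/t0.png

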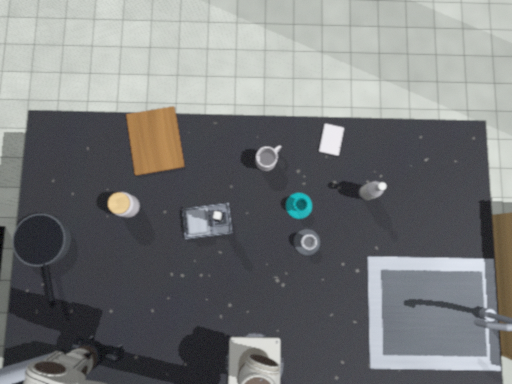

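In the scene view the pole (white grip) is at (268,150), in the cup on the tray at (278,178). There are two stand-shaped things: the grey one at (152,207) in scene, (308,242) in top, and the turquoise one at (184,236) in scene, (299,205) in top. The grey aluminium one on a dark disc is the one meant. I'll check it in an enlarged crop.

Run:
```python
import cv2,numpy as np
s=cv2.imread('pics/s0.png');t=cv2.imread('pics/t0.png')
f=lambda im,x,y,w,h,k:cv2.resize(im[y:y+h,x:x+w],(w*k,h*k),interpolation=cv2.INTER_CUBIC)
A=f(s,240,130,80,75,5)   #400x375
B=f(s,130,180,80,45,5)   #400x225
C=f(t,177,195,64,48,6)[:288,:384]
D=f(t,280,215,64,48,6)
L=np.vstack([A,B]);R=np.vstack([C,D]);R=np.vstack([R,np.zeros((600-576,384,3),np.uint8)])
cv2.imwrite('pics/c0.png',np.hstack([L,R]))
```

```text
(no output)
```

View pics/c0.png

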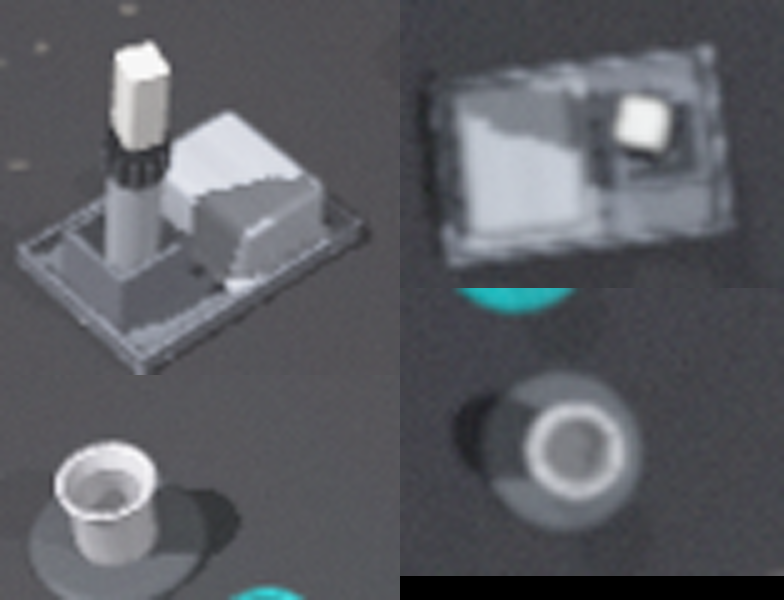

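The crop shows the pole in the tray's cup, with its white grip, black collar and steel tube. The grey stand has its mouth at about (151,196) in scene and (309,241) in top. The button isn't visible, so it must be on a face turned away from the scene camera. Next I'll triangulate the grip top and the stand mouth.

```bash
cat > m.py <<'E'
from h import *
np.set_printoptions(precision=4,suppress=True)
K=6
def blob(d,x,y,w,h,thr,mode=None):
    g=d['frame'][y:y+h,x:x+w].min(2)
    g=cv2.resize(g,None,fx=K,fy=K,interpolation=cv2.INTER_CUBIC)
    m=(g>thr).astype(np.uint8)
    cs=cv2.findContours(m,cv2.RETR_EXTERNAL,cv2.CHAIN_APPROX_NONE)[0]
    c=max(cs,key=cv2.contourArea)
    return (c.reshape(-1,2)+.5)/K-.5+[x,y]
def quad(d,pts,z):
    return np.array([onz(d,u,v,z)[:2] for u,v in pts],np.float32)
E
python3 - <<'E'
from m import *
a=grab('scene');b=grab('top')
for d,x,y,w,h in((a,255,130,25,35),(b,205,205,25,22)):
    f=d['frame'][y:y+h,x:x+w].min(2); print(f[::1, ::2] if d is a else f)
E
```

```text
[[ 84  85  84  82  84  92  88  81  82  81  81  82  84]
 [ 84  83  84  83  87 116  95  79  81  83  81  83  83]
 [ 81  84  82  82  88 116  92  83  82  80  84  82  84]
 [ 80  82  82  83  84  88  81  83  80  83  82  82  81]
 [ 80  81  83  83  84  81  81  84  81  83  83  84  83]
 [ 82  84  82  81  82  82  83  82  82  83  82  78  83]
 [ 81  83  80  82  84  83  82  83  81  84  83  83  84]
 [ 83  82  83  81  84  84  80  81  82  83  82  84  82]
 [ 82  83  82  84  83  82  95 171  88  82  82  81  84]
 [ 85  84  83  82  95 167 191 244 138  82  83  84  83]
 [ 84  84  84  81 172 243 246 245 204  81  83  84  85]
 [ 83  84  82  84 231 246 246 245 233  86  82  84  82]
 [ 85  84  83  84 198 246 246 246 246 134  85  84  82]
 [ 83  83  85  83 189 245 246 246 246 201  83  84  83]
 [ 84  84  84  84 190 242 246 245 242 199  83  83  82]
 [ 85  83  83  85 193 236 243 237 184 132  83  83  82]
 [ 84  85  86  85 193 217 195 163 163 132  85  84  84]
 [ 82  83  83  83 191 220 173 163 161 129  82  80  83]
 [ 84  84  81  84 198 218 170 163 164 124  85  84  83]
 [ 83  83  82  85 197 217 167 164 161 125  86  85  83]

[... 2436 characters left out ...]
91  78  61  56  61  69  94  94  82  86
   89  77  79 101 112 111 117]
 [183 165 132  96  75  68  74  95 108 107  84  72  68  60  62  74  86  90
   83  75  77  96 110 108 110]
 [190 170 133 100  82  77  78  93 118 126 114 104  93  79  71  75  81  81
   77  75  82  92 107 105 100]
 [193 172 138 104  85  76  76  92 114 120 103  93  86  77  79  76  80  81
   83  83  90 101 113 106  89]
 [191 174 143 106  87  73  72  87 111 118 100  91  91  96  92  98  94  96
   97 103 109 113 117  98  86]
 [194 176 146 121 104  76  71  85 111 116 113 111 114 117 114 118 115 111
  107 111 114 110 107  90  81]
 [195 179 161 153 138 106  92 100 114 125 120 117 117 112 113 111 112 116
  122 128 127 128 122 108  89]]
```

Run:
```python
from m import *
a=grab('scene');b=grab('top')
# grip top face: scene bright (>228 = top face); top view >165
ca=blob(a,255,130,25,40,205); ca2=blob(a,255,130,25,40,125); cb=blob(b,205,205,25,22,165)
ma=cv2.moments(blob(a,255,130,25,40,228).astype(np.float32).reshape(-1,1,2))
c=lambda P:(lambda m:np.array([m['m10']/m['m00'],m['m01']/m['m00']]))(cv2.moments(P.astype(np.float32).reshape(-1,1,2)))
pa=c(blob(a,255,130,25,40,228));pb=c(cb)
P,e=tri(ray(a,*pa),ray(b,*pb));print('grip top',pa,pb,P,e, 'onplane .198',onz(a,*pa,.198),onz(b,*pb,.198))
r=cv2.minAreaRect(quad(b,cb,.198));print('rect',r)
# scene silhouette left/right vertical edges -> axis at grip-mid
for row in (150,153):
    l=ca2[np.abs(ca2[:,1]-row)<.5][:,0];print(row,l.min(),l.max())
# stand mouth
for nm,d,box in(('s',a,(135,188,35,16)),('t',b,(292,228,34,30))):
    for th in (150,170):
        C=blob(d,*box,th);el=cv2.fitEllipse(C.astype(np.float32));print(nm,th,el,onz(d,*el[0],.058),cv2.minEnclosingCircle(quad(d,C,.058)))
x,y,w,h=295,230,30,26
print(b['frame'][y:y+h,x:x+w].min(2))
x,y,w,h=138,190,30,30
print(a['frame'][y:y+h,x:x+w].min(2))
```

```text
grip top [267.7078 142.284 ] [216.9092 214.8452] [0.5474 0.1436 0.1944] 0.005019959856745439 onplane .198 [0.5516 0.1437 0.198 ] [0.5459 0.1412 0.198 ]
rect ((0.5459743142127991, 0.1408955454826355), (0.0276805367320776, 0.027732932940125465), 77.80110931396484)
150 261.9166666666667 272.9166666666667
153 261.5833333333333 272.5833333333333
s 150 ((151.104248046875, 198.91421508789062), (11.346444129943848, 20.65044403076172), 86.54850006103516) [ 0.4588 -0.1943  0.058 ] ((0.464246541261673, -0.19798804819583893), 0.02990412339568138)
s 170 ((150.9036407470703, 199.51136779785156), (12.117840766906738, 19.23758316040039), 80.14275360107422) [ 0.4606 -0.1957  0.058 ] ((0.4643080234527588, -0.19802497327327728), 0.029429877176880836)
t 150 ((308.9379577636719, 241.5819091796875), (15.65284538269043, 16.060575485229492), 107.67986297607422) [ 0.4613 -0.203   0.058 ] ((0.4609161913394928, -0.20318721234798431), 0.031189672648906708)
t 170 ((308.8612060546875, 241.5307159423828), (14.731000900268555, 15.162469863891602), 112.05030059814453) [ 0.4615 -0.2027  0.058 ] ((0.46116167306900024,
[... 6347 characters left out ...]
163 154 148 149 143 141
  144 145 143 137 103  74  75  74  74  73  76  74]
 [113 117 115 114 114 112 110 105 150 176 174 168 163 158 151 149 146 142
  142 144 138 114  85  80  87  89  86  87  88  87]
 [116 114 115 112 115 113 114 112 116 151 170 166 164 161 154 151 147 139
  140 139 117 106 100 104 114 112 113 113 110 111]
 [114 116 114 112 115 115 114 114 114 114 137 147 153 153 148 146 139 126
  124 117 113 113 112 112 113 110 113 111 111 108]
 [116 116 116 114 113 115 115 113 114 115 115 114 120 122 121 121 117 113
  113 113 113 115 113 113 113 112 112 113 112 105]
 [117 114 113 112 113 114 114 113 114 114 113 114 112 112 113 114 114 115
  112 113 114 112 113 113 113 115 114 112 108  92]]
```

Run:
```python
from m import *
a=grab('scene');b=grab('top')
P,e=tri(ray(a,150.8,200.8),ray(b,308.9,241.5));print('mouth',P,e,onz(a,150.8,200.8,.058),onz(b,308.9,241.5,.058))
# stand disc centre in scene & top at z=.008: (dark disc) extremes
print(env.sense()['t'])
```

```text
mouth [ 0.4628 -0.2003  0.0572] 0.005733082242945619 [ 0.465 -0.198  0.058] [ 0.4616 -0.2028  0.058 ]
0.4
```

>>> step_arm:
  angular:
    - [0, 0, -0.21]
    - [0, 0, -0.21]
    - [0, 0, 0]
    - [0, 0, 0]
    - [0, 0, 0]
    - [0, 0, 0]
    - [0, 0, 0]
    - [0, 0, 0]
    - [0, 0, 0]
    - [0, 0, 0]
  travel:
    - [-0.98, -0.45, 0]
    - [-0.98, -0.45, 0]
    - [-0.98, -0.45, 0]
    - [-0.98, -0.45, 0]
    - [-0.98, -0.45, 0]
    - [-0.98, -0.45, 0]
    - [-0.98, -0.45, 0]
    - [-0.98, -0.45, 0]
    - [-0.98, -0.45, 0]
    - [-0.98, -0.45, 0]
  grip: [-1, -1, -1, -1, -1, -1, -1, -1, -1, -1]

```text
t: 1.23
tcp_pos: [0.3422, 0.3199, 0.2502]
eef_rot: [0.0, 0.106, 0.994, 0.0]
contact_force: [0.4, -0.2, -0.2]
width: 0.0857
finger_force: 0.0
```

>>> step_arm:
  angular:
    - [0, 0, 0]
    - [0, 0, 0]
    - [0, 0, 0]
    - [0, 0, 0]
    - [0, 0, 0]
    - [0, 0, 0]
    - [0, 0, 0]
    - [0, 0, 0]
    - [0, 0, 0]
    - [0, 0, 0]
    - [0, 0, 0]
  travel:
    - [-0.955, -0.522, 0]
    - [-0.955, -0.522, 0]
    - [-0.955, -0.522, 0]
    - [-0.955, -0.522, 0]
    - [-0.955, -0.522, 0]
    - [-0.955, -0.522, 0]
    - [-0.955, -0.522, 0]
    - [-0.955, -0.522, 0]
    - [-0.955, -0.522, 0]
    - [-0.955, -0.522, 0]
    - [0, 0, 0]
  grip: [-1, -1, -1, -1, -1, -1, -1, -1, -1, -1, -1]

```text
t: 2.15
tcp_pos: [0.5504, 0.1399, 0.2494]
eef_rot: [0.001, 0.108, 0.994, -0.001]
contact_force: [-1.1, 0.2, -0.4]
width: 0.0857
finger_force: 0.0
```

Run:
```python
from h import *
a=grab('scene');b=grab('top')
f=lambda d,x,y,w,h,k:cv2.cvtColor(cv2.resize(d['frame'][y:y+h,x:x+w],(w*k,h*k),interpolation=cv2.INTER_CUBIC),cv2.COLOR_RGB2BGR)
A=f(a,220,80,100,130,4);B=f(b,170,160,90,110,4)
im=np.zeros((520,760,3),np.uint8);im[:,:400]=A;im[:440,400:]=B;cv2.imwrite('pics/g0.png',im)
p=env.sense()['tcp_pos'];print(p,proj(a,p),proj(b,p))
```

```text
[0.5476193  0.14226226 0.24948474] [267.25375577 127.93956801] [215.60122415 213.18138815]
```

View pics/g0.png

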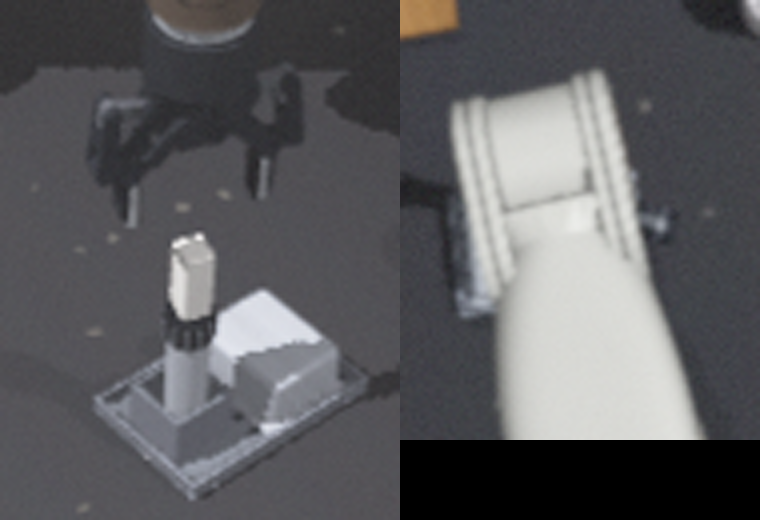

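The scene crop shows the open fingers straddling the grip: fingertips at about (252,136) and (285,129), grip top at (268,140). I'll descend and close gently. The measured width will show whether these are the plain faces (24 mm).

>>> step_arm:
  angular:
    - [0, 0, 0]
    - [0, 0, 0]
    - [0, 0, 0]
    - [0, 0, 0]
    - [0, 0, 0]
    - [0, 0, 0]
    - [0, 0, 0]
    - [0, 0, 0]
    - [0, 0, 0]
    - [0, 0, 0]
    - [0, 0, 0]
    - [0, 0, 0]
  travel:
    - [0, 0, 0.5]
    - [0, 0, 0.5]
    - [0, 0, 0.5]
    - [0, 0, 0.5]
    - [0, 0, 0.4]
    - [0, 0, 0.4]
    - [0, 0, 0.3]
    - [0, 0, 0]
    - [0, 0, 0]
    - [0, 0, 0]
    - [0, 0, 0]
    - [0, 0, 0]
  grip: [-1, -1, -1, -1, -1, -1, -1, -1, 1, 1, 1, 1]
  newtons: 20

```text
t: 3.25
tcp_pos: [0.5478, 0.1431, 0.1733]
eef_rot: [0.001, 0.106, 0.994, 0.0]
contact_force: [-0.6, -0.0, -0.2]
width: 0.0392
finger_force: 0.0
```

>>> step_arm:
  angular:
    - [0, 0, 0]
    - [0, 0, 0]
    - [0, 0, 0]
    - [0, 0, 0]
    - [0, 0, 0]
    - [0, 0, 0]
  travel:
    - [0, 0, 0]
    - [0, 0, 0]
    - [0, 0, 0]
    - [0, 0, 0]
    - [0, 0, 0]
    - [0, 0, 0]
  grip: [1, 1, 1, 1, 1, 1]

```text
t: 3.75
tcp_pos: [0.5479, 0.1435, 0.1731]
eef_rot: [0.001, 0.106, 0.994, 0.001]
contact_force: [1.8, 3.1, 3.2]
width: 0.0239
finger_force: 20.6
```

The width is 23.9 mm, so these are the plain y faces. I'll tighten the grip and lift.

>>> step_arm:
  angular:
    - [0, 0, 0]
    - [0, 0, 0]
    - [0, 0, 0]
    - [0, 0, 0]
    - [0, 0, 0]
    - [0, 0, 0]
    - [0, 0, 0]
    - [0, 0, 0]
    - [0, 0, 0]
    - [0, 0, 0]
    - [0, 0, 0]
    - [0, 0, 0]
  travel:
    - [0, 0, 0]
    - [0, 0, 0]
    - [0, 0, -0.2]
    - [0, 0, -0.4]
    - [0, 0, -0.4]
    - [0, 0, -0.4]
    - [0, 0, -0.4]
    - [0, 0, -0.5]
    - [0, 0, -0.5]
    - [0, 0, -0.5]
    - [0, 0, -0.3]
    - [0, 0, 0]
  grip: [1, 1, 1, 1, 1, 1, 1, 1, 1, 1, 1, 1]
  newtons: 60

```text
t: 4.75
tcp_pos: [0.5483, 0.1432, 0.2651]
eef_rot: [0.002, 0.106, 0.994, 0.001]
contact_force: [-0.3, 0.2, -5.7]
width: 0.0232
finger_force: 59.5
```

>>> step_arm:
  angular:
    - [0, 0, 0]
    - [0, 0, 0]
    - [0, 0, 0]
    - [0, 0, 0]
    - [0, 0, 0]
    - [0, 0, 0]
    - [0, 0, 0]
    - [0, 0, 0]
    - [0, 0, 0]
    - [0, 0, 0]
    - [0, 0, 0]
    - [0, 0, 0]
  travel:
    - [0.026, -0.4, 0]
    - [0.026, -0.8, 0]
    - [0.026, -0.9, 0]
    - [0.026, -0.9, 0]
    - [0.026, -0.9, 0]
    - [0.026, -0.9, 0]
    - [0.026, -0.9, 0]
    - [0.026, -0.9, 0]
    - [0.026, -0.9, 0]
    - [0.026, -0.9, 0]
    - [0.026, -0.9, 0]
    - [0.026, -0.9, 0]
  grip: [1, 1, 1, 1, 1, 1, 1, 1, 1, 1, 1, 1]

```text
t: 5.75
tcp_pos: [0.4844, -0.106, 0.2615]
eef_rot: [-0.001, 0.106, 0.994, -0.0]
contact_force: [-0.4, -0.1, -6.9]
width: 0.0237
finger_force: 59.4
```

>>> step_arm:
  angular:
    - [0, 0, 0]
    - [0, 0, 0]
    - [0, 0, 0]
    - [0, 0, 0]
    - [0, 0, 0]
    - [0, 0, 0]
    - [0, 0, 0]
    - [0, 0, 0]
  travel:
    - [0.02, -0.9, 0]
    - [0.02, -0.8, 0]
    - [0.02, -0.7, 0]
    - [0.02, -0.5, 0]
    - [0.02, -0.4, 0]
    - [0.02, -0.2, 0]
    - [0, 0, 0]
    - [0, 0, 0]
  grip: [1, 1, 1, 1, 1, 1, 1, 1]

```text
t: 6.42
tcp_pos: [0.4646, -0.1891, 0.2623]
eef_rot: [-0.0, 0.106, 0.994, 0.0]
contact_force: [0.9, -0.1, -5.5]
width: 0.0234
finger_force: 59.5
```

Run:
```python
from h import *
np.set_printoptions(precision=4,suppress=True)
a=grab('scene','s1.png');b=grab('top','t1.png')
f=lambda d,x,y,w,h,k:cv2.cvtColor(cv2.resize(d['frame'][y:y+h,x:x+w],(w*k,h*k),interpolation=cv2.INTER_CUBIC),cv2.COLOR_RGB2BGR)
A=f(a,110,120,80,112,5);B=f(b,275,195,70,80,5)
im=np.zeros((560,750,3),np.uint8);im[:,:400]=A;im[:400,400:]=B;cv2.imwrite('pics/g1.png',im)
s=env.sense();print(s['tcp_pos'],s['qpos'],s['eef_rot'])
```

```text
[ 0.4649 -0.1887  0.2624] [-0.386   0.2392  0.0356  1.3674  0.0005 -0.1752] [-0.      0.1052  0.9945  0.0003]
```

View pics/g1.png

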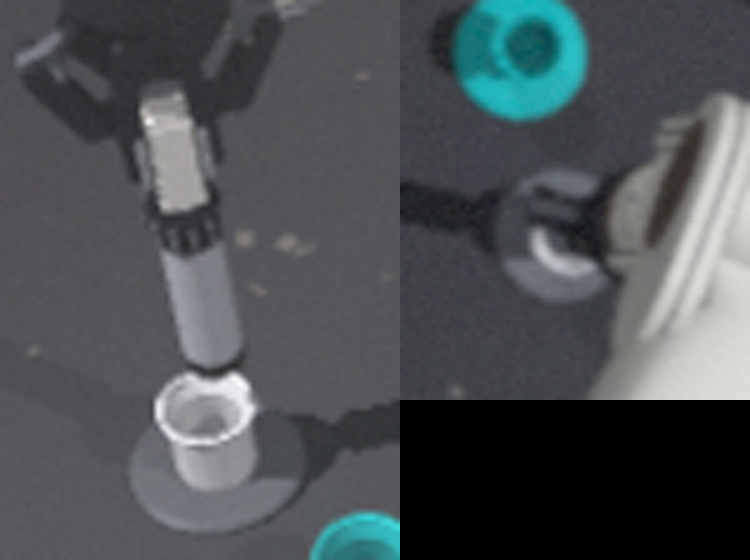

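Run:
```python
from h import *
np.set_printoptions(precision=4,suppress=True)
d=grab('scene')
t=env.sense()['tcp_pos']
for z in(.2,.15,.1): print('vertical thru tcp',z,proj(d,[t[0],t[1],z]))
g=d['frame'].astype(int).min(2);print(d['frame'][180].min(1)[138:166])
for r in range(172,190,2):
    row=np.interp(np.arange(138,166,.1),np.arange(138,166),g[r,138:166])
    x=np.where(row>108)[0]/10+138;print(r,x.min(),x.max(),(x.min()+x.max())/2)
print(g[188:200,140:164])
```

```text
vertical thru tcp 0.2 [146.7564 165.4325]
vertical thru tcp 0.15 [149.3411 178.0511]
vertical thru tcp 0.1 [151.7873 189.9933]
[ 84  87  88  86  85  86 113 143 153 148 140 135 128 124 126 126 124 121
 112  97  87  84  87  86  86  86  86  86]
172 142.1 154.6 148.35
174 142.5 155.2 148.85
176 143.1 155.5 149.3
178 143.5 155.7 149.6
180 143.9 156.2 150.05
182 144.4 156.6 150.5
184 144.9 156.9 150.9
186 145.3 157.5 151.4
188 145.6 157.5 151.55
[[ 86  81  86  86  85  89 122 148 149 144 139 135 124 122 127 124 123 122
   98  83  85  88  85  87]
 [ 84  88  86  84  86  87 113 146 152 147 141 135 128 122 126 124 124 120
   96  84  87  88  87  86]
 [ 85  85  86  85  87  85 105 140 150 147 141 136 130 125 124 124 125 106
   75  77  87  90  87  87]
 [ 86  83  87  87  84  87  82 109 139 146 142 138 131 123 124 121 113  86
   59  79  90  87  88  86]
 [ 85  88  87  87  85  86  87  82 103 127 133 128 124 117 114  93  66  52
   59  79  88  87  86  89]
 [ 85  88  85  86  85  85  86  81  64  66  82  88  86  78  63  51  49  53
   72  84  87  88  87  89]
 [ 87  90  88  87  86  93 107 136 127  91  60  53  52  52  51  94 102  91
   86  88  88  89  89  88]
 [ 87  86  88  85 104 146 164 208 208 162 122 109  97 105 133 183 193 199
  160 101  86  87  89  89]
 [ 85  86  86 119 152 192 178 183 205 209 199 195 180 190 223 231 231 244
  237 159  91  87  88  86]
 [ 85  89 106 175 177 147 152 184 202 206 215 222 224 227 231 233 232 231
  242 215 107  87  89  89]
 [ 85  93 156 175 149 162 183 194 196 194 202 211 213 216 222 228 230 234
  232 195 124  93  88  87]
 [ 83 142 189 163 151 169 177 186 177 157 147 151 156 164 175 205 224 231
  233 212 153 103  88  89]]
```

Run:
```python
from h import *
np.set_printoptions(precision=4,suppress=True)
d=grab('scene');b=grab('top');t=env.sense()['tcp_pos']
z=t[2]-.167;c=np.array([t[0],t[1],z])
# expected foot circle extremes if pole axis = tcp axis, versus seen (bottom row ~194.4 half-level, tube centre 151.4@186)
C=np.array([proj(d,c+[.017*np.cos(k),.017*np.sin(k),0]) for k in np.linspace(0,6.28,60)])
print('foot pred bottom',C[:,1].max(),'cols',C[:,0].min(),C[:,0].max())
S=np.array([proj(d,[.465+.029*np.cos(k),-.198+.029*np.sin(k),.058]) for k in np.linspace(0,6.28,60)])
print('mouth',S.min(0),S.max(0))
print(t,onz(d,152.1,189.3,z))
print(b['frame'][195:280,275:340].shape)
```

```text
foot pred bottom 195.55214517765344 cols 145.93898528794853 157.96607135301778
mouth [140.7018 193.2987] [160.8627 208.5083]
[ 0.465  -0.1888  0.2625] [ 0.459  -0.1858  0.0955]
(85, 65, 3)
```

>>> step_arm:
  angular:
    - [0, 0, 0]
    - [0, 0, 0]
    - [0, 0, 0]
    - [0, 0, 0]
    - [0, 0, 0]
    - [0, 0, 0]
    - [0, 0, 0]
    - [0, 0, 0]
    - [0, 0, 0]
    - [0, 0, 0]
  travel:
    - [-0.03, -0.23, 0]
    - [-0.03, -0.23, 0]
    - [0, 0, 0.3]
    - [0, 0, 0.3]
    - [0, 0, 0.3]
    - [0, 0, 0.2]
    - [0, 0, 0.1]
    - [0, 0, 0.1]
    - [0, 0, 0]
    - [0, 0, 0]
  grip: [1, 1, 1, 1, 1, 1, 1, 1, 1, 1]

```text
t: 7.5
tcp_pos: [0.4638, -0.201, 0.23]
eef_rot: [0.0, 0.106, 0.994, 0.0]
contact_force: [0.6, 0.3, -5.4]
width: 0.0237
finger_force: 59.5
```

Run:
```python
from h import *
a=grab('scene','s2.png');b=grab('top','t2.png')
f=lambda d,x,y,w,h,k:cv2.cvtColor(cv2.resize(d['frame'][y:y+h,x:x+w],(w*k,h*k),interpolation=cv2.INTER_CUBIC),cv2.COLOR_RGB2BGR)
A=f(a,125,160,60,75,7);B=f(b,285,215,50,50,7)
im=np.zeros((525,770,3),np.uint8);im[:,:420]=A;im[:350,420:]=B;cv2.imwrite('pics/g2.png',im)
print(env.sense()['tcp_pos'],env.sense()['contact_force'])
```

```text
[ 0.46401773 -0.20114699  0.23041512] [-0.28885496 -0.41353313 -4.87150374]
```

View pics/g2.png

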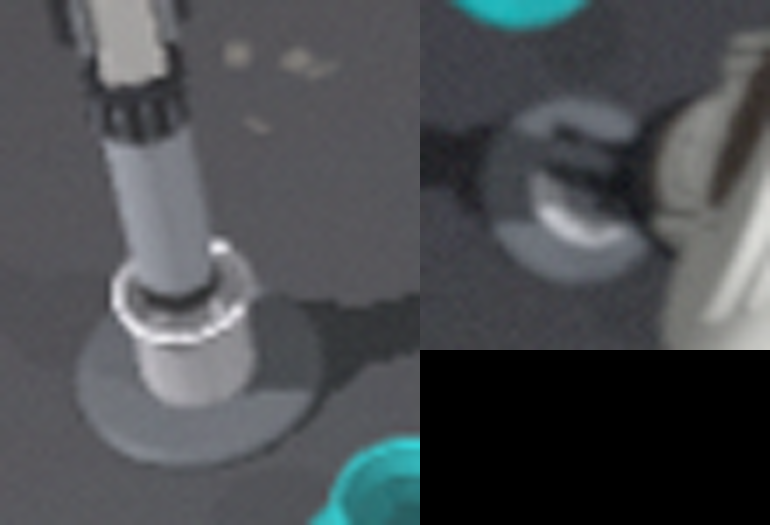

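The crop shows the foot just over the mouth, about 1 px left of centre and 0.8 px too far away. I'll correct by about (+2.5, +0.8) mm and lower while watching the force.

>>> step_arm:
  angular:
    - [0, 0, 0]
    - [0, 0, 0]
    - [0, 0, 0]
    - [0, 0, 0]
    - [0, 0, 0]
    - [0, 0, 0]
    - [0, 0, 0]
    - [0, 0, 0]
    - [0, 0, 0]
  travel:
    - [-0.09, 0.05, 0]
    - [0, 0, 0]
    - [0, 0, 0.15]
    - [0, 0, 0.15]
    - [0, 0, 0.15]
    - [0, 0, 0.15]
    - [0, 0, 0.1]
    - [0, 0, 0.1]
    - [0, 0, 0]
  grip: [1, 1, 1, 1, 1, 1, 1, 1, 1]

```text
t: 8.35
tcp_pos: [0.4654, -0.2002, 0.2091]
eef_rot: [-0.001, 0.106, 0.994, 0.0]
contact_force: [-0.5, 0.0, -6.1]
width: 0.0234
finger_force: 60.6
```

Foot at about 0.042 m, inside the throat with no side load. I'll continue down.

>>> step_arm:
  angular:
    - [0, 0, 0]
    - [0, 0, 0]
    - [0, 0, 0]
    - [0, 0, 0]
    - [0, 0, 0]
    - [0, 0, 0]
  travel:
    - [0, 0, 0.2]
    - [0, 0, 0.2]
    - [0, 0, 0.2]
    - [0, 0, 0.2]
    - [0, 0, 0.2]
    - [0, 0, 0]
  grip: [1, 1, 1, 1, 1, 1]

```text
t: 8.85
tcp_pos: [0.4656, -0.2, 0.1834]
eef_rot: [-0.001, 0.106, 0.994, 0.0]
contact_force: [-0.8, 0.4, -6.9]
width: 0.0233
finger_force: 60.5
```

>>> step_arm:
  angular:
    - [0, 0, 0]
    - [0, 0, 0]
    - [0, 0, 0]
    - [0, 0, 0]
    - [0, 0, 0]
  travel:
    - [0, 0, 0.1]
    - [0, 0, 0.1]
    - [0, 0, 0.08]
    - [0, 0, 0]
    - [0, 0, 0]
  grip: [1, 1, 1, 1, 1]

```text
t: 9.27
tcp_pos: [0.4659, -0.2003, 0.1776]
eef_rot: [-0.0, 0.106, 0.994, 0.0]
contact_force: [-3.1, 0.6, -7.5]
width: 0.0234
finger_force: 60.3
```

>>> step_arm:
  angular:
    - [0, 0, 0]
    - [0, 0, 0]
    - [0, 0, 0]
    - [0, 0, 0]
    - [0, 0, 0]
  travel:
    - [0.04, 0, 0]
    - [0, 0, 0.06]
    - [0, 0, 0.06]
    - [0, 0, 0]
    - [0, 0, 0]
  grip: [1, 1, 1, 1, 1]

```text
t: 9.68
tcp_pos: [0.4656, -0.2002, 0.1756]
eef_rot: [0.001, 0.106, 0.994, -0.0]
contact_force: [-2.4, -0.5, -2.1]
width: 0.0236
finger_force: 61.0
```

The vertical load has moved to the socket floor, so the foot is seated. I'll release and turn 90° about the grip.

>>> step_arm:
  angular:
    - [0, 0, 0]
    - [0, 0, 0]
    - [0, 0, 0]
    - [0, 0, 0]
    - [0, 0, 0]
    - [0, 0, 0]
    - [0, 0, 0]
    - [0, 0, 0]
  travel:
    - [0, 0, 0]
    - [0, 0, 0]
    - [0, 0, 0]
    - [0, 0, 0]
    - [0, 0, 0]
    - [0, 0, 0]
    - [0, 0, 0]
    - [0, 0, 0]
  grip: [-1, -1, -1, -1, -1, -1, -1, -1]

```text
t: 10.35
tcp_pos: [0.4653, -0.2001, 0.175]
eef_rot: [0.0, 0.106, 0.994, 0.0]
contact_force: [0.4, -0.8, -0.4]
width: 0.0857
finger_force: 0.0
```

Run:
```python
from h import *
a=grab('scene','s3.png')
f=lambda d,x,y,w,h,k:cv2.cvtColor(cv2.resize(d['frame'][y:y+h,x:x+w],(w*k,h*k),interpolation=cv2.INTER_CUBIC),cv2.COLOR_RGB2BGR)
cv2.imwrite('pics/g3.png',f(a,110,130,80,90,6))
g=a['frame'].astype(int).min(2)
for r in (180,184,188,192):print(r,g[r,138:164])
t=env.sense()['tcp_pos'];print(env.sense()['qpos'],t,[proj(a,[t[0],t[1],z]).round(1) for z in (.2,.17,.1,.058)])
```

```text
180 [ 83  82  83  76 120 151 158 159 160 159 159 157 157 121  65  56  76  82
  85  84  84  84  84  89  83  83]
184 [ 87  83  64  46  43  99 145 161 160 152 145 147 130  89  58  44  61  80
  85  85  82  85  83  84  85  83]
188 [81 85 82 73 60 53 58 65 59 50 56 55 49 46 78 70 54 76 87 83 84 87 85 86
 84 85]
192 [ 83  84  84  85  89  96  81  86  79  54  48  71  72  72  87 112 116 100
  86  86  85  85  86  85  85  82]
[-4.06206944e-01  2.98874366e-01 -1.17396969e-01  1.15451396e+00
  5.91708905e-05 -1.94416283e-01] [ 0.46525797 -0.20010261  0.17498434] [array([142.9, 167. ]), array([144.5, 174.7]), array([148.1, 191.6]), array([150.2, 201.1])]
```

View pics/g3.png

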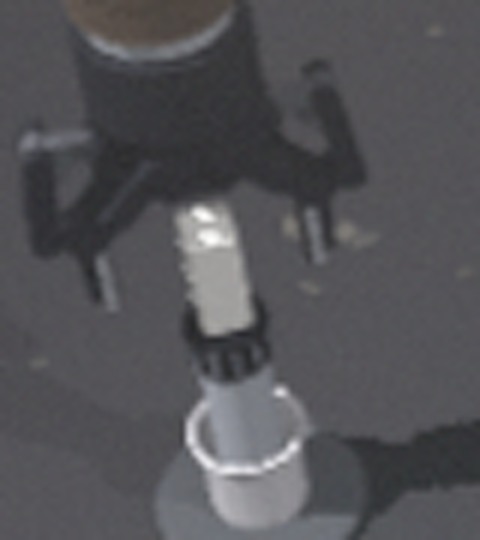

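The pole stands seated and upright in the socket: grip at about (146,175), socket mouth at (151,202), fingers open to either side. Now I'll rotate 90°.

>>> step_arm:
  angular:
    - [0, 0, 1]
    - [0, 0, 1]
    - [0, 0, 1]
    - [0, 0, 1]
    - [0, 0, 1]
    - [0, 0, 1]
    - [0, 0, 1]
    - [0, 0, 1]
    - [0, 0, 1]
    - [0, 0, 1]
    - [0, 0, 1]
    - [0, 0, 1]
  travel:
    - [0, 0, 0]
    - [0, 0, 0]
    - [0, 0, 0]
    - [0, 0, 0]
    - [0, 0, 0]
    - [0, 0, 0]
    - [0, 0, 0]
    - [0, 0, 0]
    - [0, 0, 0]
    - [0, 0, 0]
    - [0, 0, 0]
    - [0, 0, 0]
  grip: [-1, -1, -1, -1, -1, -1, -1, -1, -1, -1, -1, -1]

```text
t: 11.4
tcp_pos: [0.4652, -0.2001, 0.175]
eef_rot: [-0.0, 0.672, 0.741, 0.0]
contact_force: [-0.3, 0.8, 0.1]
width: 0.0852
finger_force: 0.0
```

>>> step_arm:
  angular:
    - [0, 0, 1]
    - [0, 0, 1]
    - [0, 0, 1]
    - [0, 0, 0]
    - [0, 0, 0]
    - [0, 0, 0]
    - [0, 0, 0]
    - [0, 0, 0]
    - [0, 0, 0]
    - [0, 0, 0]
  travel:
    - [0, 0, 0]
    - [0, 0, 0]
    - [0, 0, 0]
    - [0, 0, 0.1]
    - [0, 0, 0]
    - [0, 0, 0]
    - [0, 0, 0]
    - [0, 0, 0]
    - [0, 0, 0]
    - [0, 0, 0]
  grip: [-1, -1, -1, -1, 1, 1, 1, 1, 1, 1]
  newtons: 30

```text
t: 12.23
tcp_pos: [0.4646, -0.1999, 0.1726]
eef_rot: [-0.001, 0.778, 0.629, -0.0]
contact_force: [-1.7, 0.6, 3.0]
width: 0.027
finger_force: 33.4
```

Width 27.0 mm: the button is squeezed in. I'll pull up slowly and watch the force.

>>> step_arm:
  angular:
    - [0, 0, 0]
    - [0, 0, 0]
    - [0, 0, 0]
    - [0, 0, 0]
    - [0, 0, 0]
    - [0, 0, 0]
    - [0, 0, 0]
    - [0, 0, 0]
  travel:
    - [0, 0, 0]
    - [0, 0, 0]
    - [0, 0, -0.1]
    - [0, 0, -0.1]
    - [0, 0, -0.2]
    - [0, 0, -0.2]
    - [0, 0, -0.2]
    - [0, 0, 0]
  grip: [1, 1, 1, 1, 1, 1, 1, 1]
  newtons: 40

```text
t: 12.9
tcp_pos: [0.4653, -0.2001, 0.1936]
eef_rot: [0.0, 0.778, 0.628, 0.0]
contact_force: [-3.6, 1.9, 0.3]
width: 0.0269
finger_force: 42.2
```

Run:
```python
from h import *
a=grab('scene','s4.png')
f=lambda d,x,y,w,h,k:cv2.cvtColor(cv2.resize(d['frame'][y:y+h,x:x+w],(w*k,h*k),interpolation=cv2.INTER_CUBIC),cv2.COLOR_RGB2BGR)
cv2.imwrite('pics/g4.png',f(a,110,130,80,90,6))
print(env.sense()['contact_force'])
```

```text
[-2.91781167  1.18643431  0.42330014]
```

View pics/g4.png

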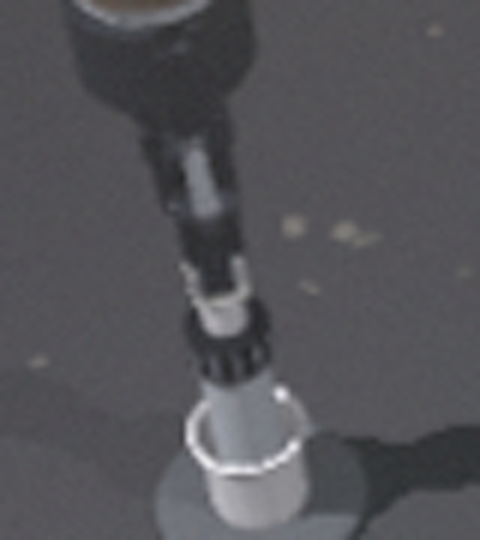

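The rod is showing above the collar, at about (147,182), and the collar hasn't moved, so the telescope is sliding. I'll continue.

>>> step_arm:
  angular:
    - [0, 0, 0]
    - [0, 0, 0]
    - [0, 0, 0]
    - [0, 0, 0]
    - [0, 0, 0]
    - [0, 0, 0]
    - [0, 0, 0]
    - [0, 0, 0]
    - [0, 0, 0]
    - [0, 0, 0]
    - [0, 0, 0]
    - [0, 0, 0]
  travel:
    - [0, -0.04, 0]
    - [0, 0, -0.3]
    - [0, 0, -0.3]
    - [0, 0, -0.3]
    - [0, 0, -0.3]
    - [0, 0, -0.3]
    - [0, 0, -0.3]
    - [0, 0, -0.3]
    - [0, 0, -0.3]
    - [0, 0, -0.3]
    - [0, 0, -0.1]
    - [0, 0, 0]
  grip: [1, 1, 1, 1, 1, 1, 1, 1, 1, 1, 1, 1]

```text
t: 13.95
tcp_pos: [0.4647, -0.2001, 0.2637]
eef_rot: [0.001, 0.778, 0.628, 0.0]
contact_force: [-0.6, 0.7, 0.9]
width: 0.0265
finger_force: 41.2
```

>>> step_arm:
  angular:
    - [0, 0, 0]
    - [0, 0, 0]
    - [0, 0, 0]
    - [0, 0, 0]
    - [0, 0, 0]
  travel:
    - [0, 0, -0.1]
    - [0, 0, -0.1]
    - [0, 0, -0.04]
    - [0, 0, 0]
    - [0, 0, 0]
  grip: [1, 1, 1, 1, 1]

```text
t: 14.37
tcp_pos: [0.4644, -0.2, 0.2687]
eef_rot: [0.0, 0.778, 0.628, 0.0]
contact_force: [-0.3, 0.8, -0.4]
width: 0.0267
finger_force: 40.3
```

>>> step_arm:
  angular:
    - [0, 0, 0]
    - [0, 0, 0]
    - [0, 0, 0]
  travel:
    - [0, 0, -0.06]
    - [0, 0, 0]
    - [0, 0, 0]
  grip: [1, 1, 1]

```text
t: 14.62
tcp_pos: [0.4644, -0.2, 0.2701]
eef_rot: [0.0, 0.778, 0.628, 0.0]
contact_force: [-0.4, 0.1, -0.8]
width: 0.0269
finger_force: 40.0
```

>>> step_arm:
  angular:
    - [0, 0, 0]
    - [0, 0, 0]
    - [0, 0, 0]
  travel:
    - [0, 0, -0.06]
    - [0, 0, 0]
    - [0, 0, 0]
  grip: [1, 1, 1]

```text
t: 14.87
tcp_pos: [0.4643, -0.1999, 0.2716]
eef_rot: [0.0, 0.778, 0.628, 0.0]
contact_force: [-0.6, 0.3, -0.2]
width: 0.0266
finger_force: 39.9
```

>>> step_arm:
  angular:
    - [0, 0, 0]
    - [0, 0, 0]
    - [0, 0, 0]
  travel:
    - [0, 0, -0.06]
    - [0, 0, 0]
    - [0, 0, 0]
  grip: [1, 1, 1]

```text
t: 15.12
tcp_pos: [0.4641, -0.2, 0.2727]
eef_rot: [-0.0, 0.778, 0.628, -0.0]
contact_force: [1.5, -0.5, -3.7]
width: 0.0268
finger_force: 40.4
```

The force rises after 100.1 mm of travel, which is the second stop. One look to confirm.

Run:
```python
from h import *
a=grab('scene','s5.png')
f=lambda d,x,y,w,h,k:cv2.cvtColor(cv2.resize(d['frame'][y:y+h,x:x+w],(w*k,h*k),interpolation=cv2.INTER_CUBIC),cv2.COLOR_RGB2BGR)
cv2.imwrite('pics/g5.png',f(a,110,120,80,100,6))
s=env.sense();t=s['tcp_pos'];print(s['contact_force'],t,[(z,proj(a,[t[0],t[1],z]).round(1)) for z in (.238,.138,.114)])
```

```text
[-0.54689507 -0.24734431 -4.30995141] [ 0.46403937 -0.19995319  0.2727066 ] [(0.238, array([140.6, 156.7])), (0.138, array([146.1, 182.3])), (0.114, array([147.3, 188. ]))]
```

View pics/g5.png

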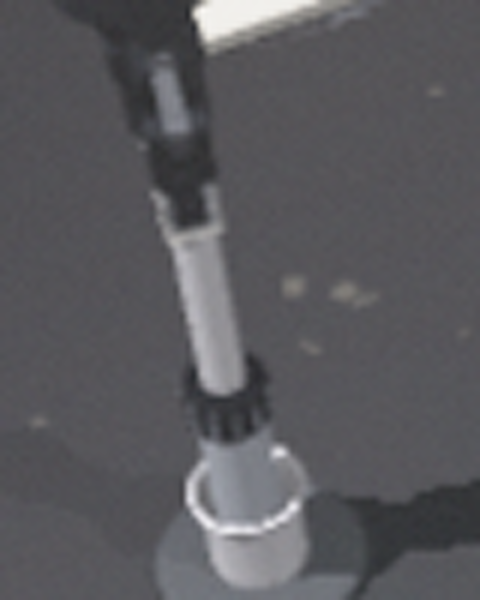

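The rod is fully drawn out, from the grip's bottom edge at about (142,159) to the collar at (148,186). The collar and foot haven't moved in the stand, so I'm handing in.

```bash
python3 -c "
from rig import env
print(env.close_job())"
```

```text
the job is handed in; nothing more can be done
None
```

The job is handed in: the pole stands in the grey stand with its grip drawn out 100 mm to the second stop, the arm is still holding it with the button squeezed (about 40 N), and the mug, bottle and canister were never touched; the hand-in did not report a verdict.

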